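# Fetch the two vials from behind the glassware

## Task

Clear the flask and the brown bottle off the grey plate and stand them both on the green mat; then fetch the two vials from behind them: stand the amber vial with the white cap upright in the blue tray and the pink vial with the black cap upright in the square white dish. Finally put the flask and the bottle back upright on the grey plate, each exactly where it stood at the start, and knock nothing over.

Things in the scene. Friction and masses are not known exactly. Their poses are not given: they have to be found in the camera images.
- grey_plate: Flat fixed grey plate without a rim, 125 mm (its x, +x away from the robot) by 152 mm (its y), 5 mm thick. Origin at the centre of its underside. Flask and bottle stand on it side by side about 25 mm in front of the origin (80 mm apart), a small vial about 38 mm behind it, close behind each of them. Which stands left or right changes.
- side_mat: Plain green flat mat, fixed, 90 mm (its x, +x away from the robot) by 155 mm (its y) by 4 mm thick, empty at the start. Either it or the grey plate may be the nearer to the robot. Origin at the centre of its underside.
- blue_tray: Small open blue plastic tray, fixed, outside 100 mm (its x) by 50 mm (its y) by 28 mm high, walls and floor 3 mm thick, empty at the start. Origin at the centre of its underside.
- white_boat: Small square open white plastic dish, fixed, outside 66 by 66 mm, 16 mm high, walls and floor 3 mm thick, empty at the start. Origin at the centre of its underside. It and the blue tray may change places from start to start; equipment up to 280 mm high stands 30 mm and more beyond both.
- clear_flask: Clear glass conical flask, base 68 mm across, 105 mm high, 100 g, no stopper. For contact it is a plain cone without a waist, 68 mm across at the base, narrowing to about 26 mm at the mouth; grip it across the neck, with the fingertips about 80 to 85 mm above its underside. Loose. Origin at the centre of its underside, z up.
- brown_bottle: Brown glass bottle with a dark blue cap, 68 mm across, 137 mm high, 175 to 325 g. The cap is fixed to it: 38 mm across, from 112 to 137 mm above the underside, a good grip. Loose. Origin at the centre of its underside, z up.
- amber_vial: Amber brown vial with a white cap, 27 mm across, 50 mm high; cap 22 mm across, from 38 to 50 mm above the underside. 30 g. Loose. Origin at the centre of its underside, z up.
- pink_vial: Clear glass vial with pink contents and a black cap, same size and weight as the amber vial. Loose. Origin at the centre of its underside, z up.

How it is judged:
By the outcome, as a careful person would: the job done as asked, in the order asked, and still so for the second after the job is handed in, with the robot touching nothing.
It also fails if it takes over 144 s, if anything falls off the work surface, if the arm or the gripper's body presses on something with over 40 N, if the wrist force passes 120 N, or if a joint passes its speed limit or range.

## Robot

A 6-joint arm with a two-finger parallel gripper is mounted at the origin on a cart in front of the work surface, level with it; the furniture and walls round the work are solid. World frame = base frame: x ahead of the robot, y to its left, z up, the work surface at z = 0. Lengths are in m, angles in rad, forces in N, time in s.
With the tool pointing down it reaches from about 0.275 to 0.825 m from the base axis. Payload 5.2 kg.
Tool frame: the origin (TCP) lies between the finger pads; the fingertips stand 17 mm ahead of it and the grasp point (between the pads) lies 2 mm behind it; z points along the fingers, y is the line along which they close (so a half turn about z gives the same grasp; the last joint's range is limited). The gripper opens to 93 mm and grips with 3 to 60 N. Pads are 15 mm wide; open, the fingers measure 128 mm over their backs; the gripper's body (75 mm by 188 mm) begins 65 mm behind the grasp point.
Start: joints at [-1.428, 0.259, 1.535, -0, 1.348, -0.203], TCP at [0.186, -0.517, 0.236] pointing down, gripper open.
Joint ranges: [-3.14, 3.14], [-0.91, 2.08], [0.19, 2.58], [-1.22, 4.36], [0.22, 2.71], [-3.12, 3.12]. Speed limits (rad/s): [2.57, 2.57, 3.14, 3.14, 3.14, 3.14].

## Interface

Orientations are given as [roll, pitch, yaw] about the fixed x, y, z axes, in that order (R = Rz(yaw) Ry(pitch) Rx(roll)).
In Python, from plant import telemetry, viewer, ctrl gives the robot as it stands. The module is installed in compiled form; this text tells all that it offers.
- The arm moves only by the tool step_arm, never from a script. Its arguments are lists of equal length, an entry for each row: "slide": the shift along the world's x, y, z each as a share of 0.025 m, from -1 to 1, a list of three; "rot": the turn, a rotation vector about the world's x, y, z each as a share of 0.1 rad, from -1 to 1, a list of three. In form: {"slide": [[x, y, z], ...], "rot": [[ax, ay, az], ...]}. A call has 1 to 10 rows; each row shifts and turns the commanded pose from where the row before left it; what a row does not reach is not made up. A row lasts 1/10 s, in which the tool goes at most 50 mm and 8.59 degrees, less where a joint would pass 70% of its speed; a pose out of reach is approached as far as the arm can. A call with a number of a shift or a turn outside -1 to 1 is refused whole. A call with a gripper value outside its range is refused whole. "grip" is the opening, from -1 (shut) to 1 (fully open), so that 0 is half open, set as the call begins (left out, the last holds). The fingers move at their own pace and stop on an object; "newtons" is the grip in N (left out, the last holds). Time passes only in rows, so rows that do not move let the fingers close. It gives the time, the measured TCP pose, the force, the opening and the grip force at its end, in the units of the state.
- telemetry.observe(): the state, without advancing time (a new reading comes with each control period).
- viewer.get_image(name): name is "side" or "top" or "wrist"; returns (picture, depth): 384x512x3 uint8, red, green, blue; 384x512 float32, m along the optical axis (not along the pixel's ray), 0 where there is no reading.
- viewer.camera_model(name): a dict with "camera_matrix" (3x3 intrinsics, pixels), "position" and "orientation" of the camera in the world. Camera axes: x right, y down, z forward; pixel columns grow to the right and rows downward; lengths in m; the calibration is good to about 2 mm. A picture is of the moment at which its call begins: read the wrist's pose just before it. camera_model takes no time and is no camera call; for the wrist camera it gives the pose at the moment of the call.
- ctrl.hand_in(): hands the job in; it is judged then, once.
The state is a dict: "time_s": time; "joint_positions": joint angles; "qvel": joint speeds; "tau": joint torques, N m; "eef_pos": TCP position; "ee_rot": TCP orientation; "force": force on the tool from outside, world axes, zero at the start; "ft_torque": the same for the moment, N m; "width": finger opening in m; "grip_force": force on a finger pad.
Only numpy, scipy, OpenCV 4.12 (cv2) and the standard library are available. Lean on these libraries where they do the work, as an engineer would, in place of code of your own. Each camera call takes 0.05 s, during which the arm holds its last target. There are 200 camera calls.

## Working session

There is one attempt and no reset: what is moved stays moved. The work goes in short steps, Python scripts to look and compute and a tool call to move; the robot and the scene stay as the last step left them, time stands still between calls to the robot, and variables do not carry over. Pictures are saved under pics/ and viewed, at most 14 in all, crops included, and the job is handed in when it is done.

Besides the shell and the picture viewer there is one more tool, called as a command line: name --argument value ..., lists and objects as JSON in quotes. step_arm: Moves the arm, as the interface text tells. Shift numbers are shares of 0.025 m and turn numbers shares of 0.1 rad, none past 1 either way. Its arguments: {"type":"object","properties":{"slide":{"type":"array"},"rot":{"type":"array"},"grip":{"type":"number"},"newtons":{"type":"number"}},"required":["slide","rot"]}

```bash
mkdir -p pics
cat > h.py <<'E'
import numpy as np, cv2
from plant import telemetry, viewer, ctrl
from scipy.spatial.transform import Rotation as Rn
def shot(n,tag=None):
    m=viewer.camera_model(n); p,d=viewer.get_image(n)
    if tag: cv2.imwrite(f'pics/{tag}.png',p[:,:,::-1])
    return m,p,d
def rot(m):
    o=np.array(m['orientation'],float)
    return o if o.shape==(3,3) else Rn.from_euler('xyz',o).as_matrix() if o.size==3 else Rn.from_quat(o).as_matrix()
def ray(m,u,v,z):
    K=np.array(m['camera_matrix']); r=rot(m)@np.linalg.inv(K)@[u,v,1]; c=np.array(m['position'])
    return c+r*(z-c[2])/r[2]
def cloud(m,d):
    K=np.array(m['camera_matrix']); v,u=np.indices(d.shape)
    P=np.stack([(u-K[0,2])/K[0,0]*d,(v-K[1,2])/K[1,1]*d,d],-1)
    return P@rot(m).T+np.array(m['position'])
E
python3 - <<'E'
from h import *
print(telemetry.observe())
ims=[]
for n in('top','side'):
    m,p,d=shot(n,n+'0'); print(n,m); np.savez(n+'0',p=p,d=d);
E
```

```text
{'time_s': 0.0, 'joint_positions': array([-1.42779544e+00,  2.59334222e-01,  1.53609561e+00, -2.28237250e-05,
        1.34800624e+00, -2.02795678e-01]), 'qvel': array([-0.00097743,  0.00024115,  0.00023023, -0.00092902, -0.00039796,
        0.00169139]), 'tau': array([-5.66438594e-04, -4.37310684e+01, -2.84000999e+01,  7.16206664e-02,
        4.14584158e-02, -1.31808661e-04]), 'eef_pos': array([ 0.18636026, -0.51690235,  0.23481739]), 'ee_rot': array([-3.13978253e+00, -3.49485737e-04,  3.45801311e-01]), 'force': array([0.34792495, 0.07272423, 0.43814214]), 'ft_torque': array([ 0.04002982, -0.03559301, -0.02027384]), 'grip_force': 0.0, 'width': 0.09308640491598862}
top {'camera_matrix': array([[390.77969849,   0.        , 254.47807659],
       [  0.        , 390.77969849, 197.31465179],
       [  0.        ,   0.        ,   1.        ]]), 'position': array([0.25819446, 0.15765646, 0.96641209]), 'orientation': array([-2.97477302e+00,  1.09292314e-03, -1.55069212e+00])}
side {'camera_matrix': array([[431.94223239,   0.        , 256.11413334],
       [  0.        , 431.94223239, 187.55713261],
       [  0.        ,   0.        ,   1.        ]]), 'position': array([-0.00093087,  0.87054736,  0.604921  ]), 'orientation': array([-2.17897298,  0.00628096, -2.6229971 ])}
```

View pics/top0.png

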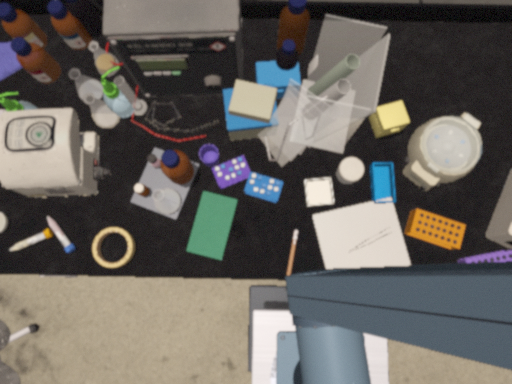

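View pics/side0.png

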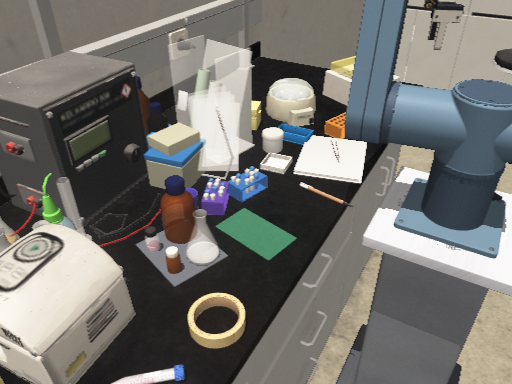

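The top view shows the plate at (165,182) with the flask (165,200), bottle (177,167), amber vial (142,188) and pink vial near (153,158). The mat is at (212,225), the white dish at (319,192) and the blue tray at (383,182).

Run:
```python
from h import *
z=np.load('top0.npz');p,d=z['p'],z['d'];m=viewer.camera_model('top')
C=cloud(m,d);hsv=cv2.cvtColor(p,cv2.COLOR_RGB2HSV)
def rect(name,mask,box,h):
    M=np.zeros(mask.shape,np.uint8);u0,v0,u1,v1=box;M[v0:v1,u0:u1]=mask[v0:v1,u0:u1]
    c=max(cv2.findContours(M,0,1)[0],key=cv2.contourArea)
    Q=np.array([ray(m,*q[0],h)[:2] for q in c],np.float32);r=cv2.minAreaRect(Q);print(name,np.round(r[0],4),np.round(r[1],4),round(r[2],1)); return r
H,S,V=[hsv[...,i].astype(int) for i in range(3)]
rect('mat',(H>60)&(H<90)&(S>100)&(V>60),(180,180,245,270),.004)
rect('tray',(H>95)&(H<115)&(S>150)&(V>80),(362,150,405,210),.028)
rect('boat',(V>150)&(S<50),(298,170,338,212),.016)
rect('plate',(V>60),(125,145,205,222),.005)
# heights
for nm,u,v in(('mat',212,225),('boat',319,192),('tray',383,182),('plate',150,203)): print(nm,C[v,u].round(3))
R=C[140:225,120:205]; Z=R[...,2]
print('maxz',Z.max(), 'bottle', R[(Z>.12)].mean(0), (Z>.12).sum())
for lo,hi in((.03,.07),(.07,.12)):
    q=((Z>lo)&(Z<hi)).astype(np.uint8);n,l,s,_=cv2.connectedComponentsWithStats(q)
    for i in range(1,n):
        if s[i,4]>4: print(lo,s[i],R[l==i].mean(0).round(3))
b=cv2.resize(p[140:230,115:215],None,fx=5,fy=5,interpolation=2)
s=np.load('side0.npz')['p'][165:285,125:235]; s=cv2.resize(s,None,fx=3.7,fy=3.7,interpolation=2)
o=np.zeros((450,800,3),np.uint8);
b=cv2.resize(b,(400,360));s=cv2.resize(s,(400,436));o[:360,:400]=b;o[:436,400:]=s
cv2.imwrite('pics/c0.png',o[...,::-1])
```

```text
mat [0.279  0.2556] [0.0364 0.0198] 73.0
tray [ 0.4634 -0.1511] [0.0611 0.1023] 88.3
boat [0.4369 0.003 ] [0.0692 0.0693] 6.6
plate [0.4604 0.3891] [0.1367 0.1707] 69.7
mat [0.349 0.265 0.004]
boat [0.437 0.001 0.003]
tray [ 0.466 -0.161  0.002]
plate [0.4   0.421 0.006]
maxz 0.9664120927140116 bottle [0.45787579 0.32894153 0.21880094] 302
0.03 [79  5  6 18 48] [0.521 0.293 0.046]
0.03 [ 27  14  13  12 113] [0.5   0.41  0.049]
0.03 [ 47  22  26  21 123] [0.461 0.332 0.051]
0.03 [ 14  44  13  12 118] [0.427 0.435 0.048]
0.03 [ 34  49  24  23 269] [0.399 0.368 0.049]
0.07 [ 40  10  30  30 447] [0.47  0.34  0.097]
0.07 [ 32  49  17  15 149] [0.403 0.375 0.092]
```

View pics/c0.png

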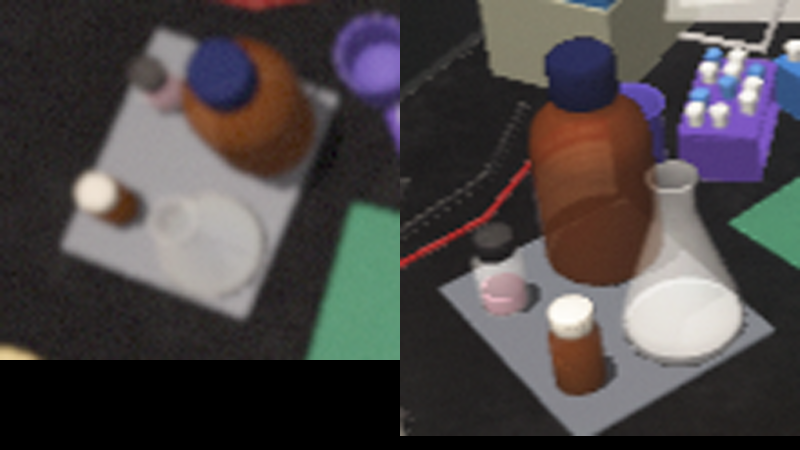

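The crop shows the bottle cap near (170,158), the flask mouth near (159,194), the white cap near (139,188) and the black cap near (152,159), in full-frame pixels.

Run:
```python
from h import *
z=np.load('top0.npz');p,d=z['p'],z['d'];m=viewer.camera_model('top')
C=cloud(m,d);hsv=cv2.cvtColor(p,cv2.COLOR_RGB2HSV)
H,S,V=[hsv[...,i].astype(int) for i in range(3)]; Z=C[...,2]; ok=d>0
def comp(name,mask,box,h):
    M=np.zeros(mask.shape,np.uint8);u0,v0,u1,v1=box;M[v0:v1,u0:u1]=mask[v0:v1,u0:u1]
    n,l,s,ce=cv2.connectedComponentsWithStats(M);i=1+s[1:,4].argmax()
    c=max(cv2.findContours(M,0,1)[0],key=cv2.contourArea)
    Q=np.array([ray(m,*q[0],h)[:2] for q in c],np.float32)
    print(name,s[i],ce[i].round(1),'cen',ray(m,*ce[i],h)[:2].round(4),'circ',np.round(cv2.minEnclosingCircle(Q)[0],4),'rect',[np.round(a,4) for a in cv2.minAreaRect(Q)],'depthmean',C[l==i].mean(0).round(4))
print(hsv[225,212],hsv[203,150])
comp('mat',ok&(Z<.012)&(H>60)&(H<95)&(S>80),(180,180,245,270),.004)
comp('bcap',(H>108)&(H<130)&(S>90)&(V<150)&(V>40),(155,145,188,170),.142)
comp('amber',ok&(Z>.045)&(Z<.065)&(S<80)&(V>120),(128,178,150,200),.055)
comp('pink',ok&(Z>.045)&(Z<.065),(140,145,162,168),.055)
comp('flaskmouth',ok&(Z>.095)&(Z<.125),(148,185,180,215),.11)
comp('plate',ok&(Z<.012)&(V>70)&(S<60),(125,140,205,225),.005)
comp('bottle70',ok&(Z>.06)&(Z<.1),(155,145,200,190),.09)
```

```text
[ 74 101 154] [170   9 167]
mat [ 186  191   52   70 2409] [211.7 225.1] cen [0.3485 0.2662] circ [0.3494 0.2646] rect [array([0.3499, 0.2657]), array([0.0948, 0.1593]), np.float64(76.4526)] depthmean [0.3489 0.2662 0.0035]
bcap [162 149  17  18 210] [169.9 157.8] cen [0.4804 0.3472] circ [0.4815 0.3461] rect [array([0.4808, 0.3479]), array([0.0385, 0.0319]), np.float64(28.7617)] depthmean [0.4799 0.3467 0.1441]
amber [134 184  11   9  75] [138.8 187.9] cen [0.4288 0.437 ] circ [0.4289 0.4366] rect [array([0.4292, 0.4371]), array([0.0227, 0.0199]), np.float64(47.1072)] depthmean [0.4289 0.4372 0.0544]
pink [147 154  10  10  75] [151.7 158.4] cen [0.5016 0.411 ] circ [0.5022 0.4105] rect [array([0.5014, 0.4114]), array([0.0227, 0.0217]), np.float64(3.5487)] depthmean [0.5019 0.4113 0.054 ]
flaskmouth [152 189  13  12  70] [157.3 194.5] cen [0.4043 0.3779] circ [0.4039 0.3764] rect [array([0.4033, 0.3762]), array([0.026 , 0.0249]), np.float64(46.9886)] depthmean [0.405  0.3789 0.106 ]
plate [ 130  161   63   59 1243] [157.6 189.6] cen [0.4347 0.4048] circ [0.4349 0.3956] rect [array([0.4342, 0.399 ]), array([0.1362, 0.1136]), np.float64(70.217)] depthmean [0.435  0.405  0.0044]
bottle70 [160 151  31  30 270] [178.5 170.3] cen [0.4653 0.3376] circ [0.4762 0.3473] rect [array([0.473, 0.344]), array([0.0619, 0.0678]), np.float64(26.4271)] depthmean [0.4658 0.338  0.0878]
```

step_arm --slide '[[0,0,1],[0,0,1],[0,0,1],[0.8,1,0],[0.8,1,0],[0.8,1,0],[0.8,1,0],[0.8,1,0],[0.8,1,0],[0.8,1,0]]' --rot '[[0,0,0],[0,0,0],[0,0,0],[0,0,0.7],[0,0,0.7],[0,0,0.7],[0,0,0.7],[0,0,0.7],[0,0,0.7],[0,0,0.7]]' --grip 1

```text
time_s: 1.1
eef_pos: [0.3269, -0.3411, 0.3103]
ee_rot: [-3.141, -0.0, 0.838]
force: [-0.2, 0.3, 0.7]
width: 0.0932
grip_force: 0.0
```

step_arm --slide '[[0.5,1,0],[0.5,1,0],[0.5,1,0],[0.5,1,0],[0.5,1,0],[0.5,1,0],[0.5,1,0],[0.5,1,0],[0.5,1,0],[0.5,1,0]]' --rot '[[0,0,0.7],[0,0,0.7],[0,0,0.7],[0,0,0.7],[0,0,0.7],[0,0,0.7],[0,0,0.7],[0,0,0.7],[0,0,0.7],[0,0,0.7]]'

```text
time_s: 2.1
eef_pos: [0.4516, -0.0912, 0.3103]
ee_rot: [-3.141, -0.0, 1.539]
force: [0.5, 1.0, -0.0]
width: 0.0927
grip_force: 0.0
```

Run:
```python
from h import *
s=telemetry.observe();print(s['eef_pos'],s['ee_rot'],s['joint_positions'])
m,p,d=shot('wrist','w1');print(m['position'],m['orientation']);np.savez('w1',p=p,d=d,pos=m['position'],o=m['orientation'])
```

```text
[ 0.4515981  -0.09121767  0.31032509] [-3.14097522e+00 -2.46030266e-04  1.53869728e+00] [-4.42165581e-01  5.23472354e-02  1.60117272e+00 -2.05890236e-05
  1.48873703e+00 -4.10064918e-01]
[ 0.45463782 -0.01495202  0.45972721] [ 2.86297586e+00  8.68920566e-05 -3.19244263e-02]
```

View pics/w1.png

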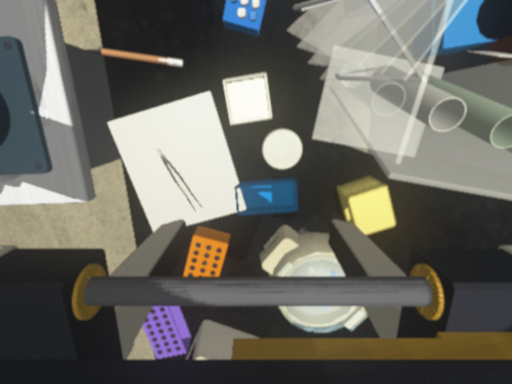

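The wrist view shows the dish at (248,98), the tray at (267,196) and a white cup at (282,149) between them.

Run:
```python
from h import *
z=np.load('w1.npz');p,d=z['p'],z['d'];K=viewer.camera_model('wrist')['camera_matrix'];m=dict(camera_matrix=K,position=z['pos'],orientation=z['o'])
C=cloud(m,d);Z=C[...,2]
for n,b,lo,hi in(('boat',(215,62,280,132),.010,.022),('tray',(225,170,305,222),.02,.035)):
    M=np.zeros(Z.shape,np.uint8);u0,v0,u1,v1=b;s=np.s_[v0:v1,u0:u1];M[s]=((Z[s]>lo)&(Z[s]<hi)&(d[s]>0))
    P=C[M>0][:,:2].astype(np.float32);r=cv2.minAreaRect(P);print(n,len(P),r,P.min(0),P.max(0), Z[M>0].mean())
zt=np.load('top0.npz');T=cloud(viewer.camera_model('top'),zt['d']);ok=zt['d']>0
# tallest in cells around boat/tray/plate
for n,cx,cy,w in(('boat',.437,.0,.15),('tray',.463,-.157,.15),('plate',.46,.38,.16)):
    print(n)
    for x in np.arange(cx+w,cx-w,-.05):
        print([round(float(max([0,*T[ok&(T[...,0]<x)&(T[...,0]>x-.05)&(T[...,1]<y)&(T[...,1]>y-.05)][:,2]])),2) for y in np.arange(cy+w,cy-w,-.05)], round(x,2))
```

```text
boat 453 ((0.42704737186431885, -0.0031238384544849396), (0.09111139923334122, 0.07344748824834824), 6.612161636352539) [ 0.38586715 -0.04374646] [0.4752386  0.03789531] 0.015045392480614862
tray 467 ((0.4630812406539917, -0.15462295711040497), (0.1000843420624733, 0.0504843108355999), 2.0000247955322266) [ 0.412305   -0.18090998] [ 0.5135276  -0.12777741] 0.026574246879759924
boat
[0.14, 0.28, 0.28, 0.28, 0.27, 0.07] 0.59
[0.13, 0.15, 0.17, 0.06, 0.06, 0.03] 0.54
[0.05, 0.04, 0.02, 0.06, 0.06, 0.03] 0.49
[0.05, 0.0, 0.02, 0.02, 0.02, 0.03] 0.44
[0.0, 0.01, 0.02, 0.02, 0.02, 0.02] 0.39
[0.0, 0.01, 0.02, 0.02, 0.03, 0.03] 0.34
tray
[0.26, 0.27, 0.07, 0.07, 0.11, 0.11] 0.61
[0.28, 0.27, 0.0, 0.0, 0.11, 0.11] 0.56
[0.06, 0.06, 0.03, 0.03, 0.1, 0.11] 0.51
[0.06, 0.06, 0.03, 0.03, 0.05, 0.05] 0.46
[0.02, 0.02, 0.03, 0.03, 0.04, 0.04] 0.41
[0.02, 0.02, 0.03, 0.02, 0.04, 0.05] 0.36
plate
[0.11, 0.02, 0.02, 0.01, 0.01, 0.01, 0.13] 0.62
[0.0, 0.0, 0.01, 0.01, 0.05, 0.05, 0.1] 0.57
[0.04, 0.01, 0.06, 0.15, 0.14, 0.05, 0.05] 0.52
[0.04, 0.06, 0.06, 0.14, 0.14, 0.05, 0.05] 0.47
[0.01, 0.05, 0.11, 0.11, 0.01, 0.01, 0.01] 0.42
[0.03, 0.03, 0.0, 0.01, 0.01, 0.01, 0.01] 0.37
[0.03, 0.03, 0.0, 0.0, 0.01, 0.01, 0.01] 0.32
```

step_arm --slide '[[-0.1,0.985,0],[-0.1,0.985,0],[-0.1,0.985,0],[-0.1,0.985,0],[-0.1,0.985,0],[-0.1,0.985,0],[-0.1,0.985,0],[-0.1,0.985,0],[-0.1,0.985,0],[-0.1,0.985,0]]' --rot '[[0,0,0.66],[0,0,0.66],[0,0,0.66],[0,0,0.66],[0,0,0.66],[0,0,0.66],[0,0,0.66],[0,0,0.66],[0,0,0.66],[0,0,0.66]]'

```text
time_s: 3.15
eef_pos: [0.426, 0.1547, 0.3103]
ee_rot: [-3.141, -0.0, 2.198]
force: [0.2, -0.0, 0.4]
width: 0.093
grip_force: 0.0
```

step_arm --slide '[[-0.1,0.985,0],[-0.1,0.985,0],[-0.1,0.985,0],[-0.1,0.985,0],[-0.1,0.985,0],[-0.1,0.985,-0.8],[-0.1,0.985,-0.8],[-0.1,0.985,-0.8],[-0.1,0.985,-0.8],[0,0,0]]' --rot '[[0,0,0.66],[0,0,0.66],[0,0,0.66],[0,0,0.66],[0,0,0.66],[0,0,0.66],[0,0,0.66],[0,0,0.66],[0,0,0.66],[0,0,0]]'

```text
time_s: 4.15
eef_pos: [0.4018, 0.3765, 0.2271]
ee_rot: [-3.137, -0.005, 2.793]
force: [-0.2, 1.0, -0.7]
width: 0.093
grip_force: 0.0
```

```bash
cat > look.py <<'E'
import sys
from h import *
def look(tag,n='wrist'):
    s=telemetry.observe();print(s['time_s'],s['eef_pos'].round(4),s['ee_rot'].round(3),s['joint_positions'].round(2),'w',round(s['width'],4),s['grip_force'])
    m,p,d=shot(n,tag);np.savez(tag,p=p,d=d,pos=m['position'],o=m['orientation'],K=m['camera_matrix']);return m,p,d
if __name__=='__main__': look(*sys.argv[1:])
E
python3 look.py w2
```

```text
4.15 [0.4018 0.3765 0.2271] [-3.137 -0.005  2.793] [ 0.55  0.27  1.54  0.    1.34 -0.67] w 0.093 0.0
```

View pics/w2.png

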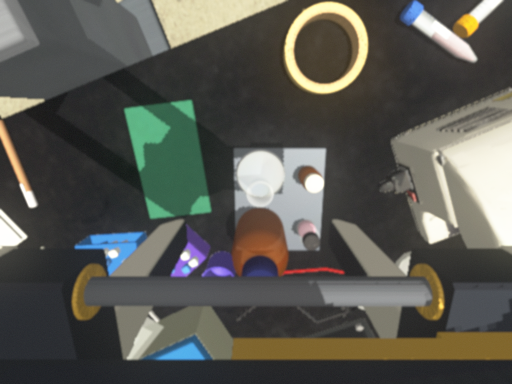

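The wrist view shows the flask mouth at (260,192), white cap at (313,182), black cap at (310,240) and bottle cap at (262,267), with the plate corners visible.

Run:
```python
from h import *
z=np.load('w2.npz');p,d=z['p'],z['d'];m=dict(camera_matrix=z['K'],position=z['pos'],orientation=z['o'])
C=cloud(m,d);Z=C[...,2];hsv=cv2.cvtColor(p,cv2.COLOR_RGB2HSV);H,S,V=[hsv[...,i].astype(int) for i in range(3)]
def f(n,mask,b,h):
    M=np.zeros(Z.shape,np.uint8);u0,v0,u1,v1=b;M[v0:v1,u0:u1]=mask[v0:v1,u0:u1]
    c=max(cv2.findContours(M,0,1)[0],key=cv2.contourArea);Q=np.array([ray(m,*q[0],h)[:2] for q in c],np.float32)
    M[:]=0;cv2.drawContours(M,[c],0,1,-1)
    (a,r),t=cv2.minEnclosingCircle(Q),cv2.minAreaRect(Q);print(n,'circ',np.round(a,4),round(r,4),'rect',np.round(t[0],4),np.round(t[1],4),t[2],'depth',C[(M>0)&(d>0)].mean(0).round(4))
f('mouth',(Z>.1)&(Z<.12)&(d>0),(238,170,282,212),.11)
f('base',(V>175)&(S<40)&(Z<.02),(230,145,286,200),.01)
f('amber',(S<60)&(V>180),(298,170,330,197),.055)
f('pink',(V<90)&(Z>.03),(300,228,322,253),.055)
f('mat',(H>60)&(H<95)&(S>80)&(Z<.01),(110,90,220,230),.004)
f('plate',(Z<.009)&(V>110)&(S<60)&(d>0),(228,140,332,256),.005)
f('bcap',(H>105)&(H<130)&(S>80)&(V<140),(238,245,285,276),.142)
```

```text
mouth circ [0.4055 0.3768] 0.0135 rect [0.4055 0.3768] [0.0253 0.0252] 70.1369400024414 depth [0.4146 0.3735 0.0754]
base circ [0.428  0.3694] 0.0113 rect [0.4287 0.3694] [0.0221 0.0158] 70.11561584472656 depth [0.4286 0.3689 0.0089]
amber circ [0.4298 0.4331] 0.0216 rect [0.43   0.4334] [0.0302 0.0323] 70.12781524658203 depth [0.441  0.4362 0.0326]
pink circ [0.4991 0.4108] 0.0089 rect [0.4954 0.4105] [0.0081 0.0176] 5.179193019866943 depth [0.4956 0.41   0.0537]
mat circ [0.3518 0.2656] 0.089 rect [0.3519 0.2646] [0.0935 0.1575] 76.76480102539062 depth [0.3475 0.2664 0.0041]
plate circ [0.4583 0.407 ] 0.0829 rect [0.4557 0.3875] [0.1257 0.1515] 70.08055114746094 depth [0.4501 0.4145 0.01  ]
bcap circ [0.4714 0.3529] 0.0164 rect [0.4652 0.3551] [0.032  0.0194] 70.21656036376953 depth [0.4696 0.3537 0.1373]
```

step_arm --slide '[[0.1,0,-1],[0,0,-1],[0,0,-1],[0,0,-1],[0,0,-0.6],[0,0,0],[0,0,0]]' --rot '[[0,0,0],[0,0,0],[0,0,0],[0,0,0],[0,0,0],[0,0,0],[0,0,0]]'

```text
time_s: 4.9
eef_pos: [0.4073, 0.375, 0.1167]
ee_rot: [3.141, 0.001, 2.788]
force: [0.4, 0.2, 0.9]
width: 0.0926
grip_force: 0.0
```

step_arm --slide '[[-0.09,0.08,-0.45],[0,0,0],[0,0,0]]' --rot '[[0,0,0],[0,0,0],[0,0,0]]'

```text
time_s: 5.2
eef_pos: [0.4041, 0.3775, 0.1046]
ee_rot: [3.142, 0.0, 2.79]
force: [0.3, 0.0, 0.2]
width: 0.0932
grip_force: 0.0
```

step_arm --slide '[[0,0,0],[0,0,0],[0,0,0],[0,0,0],[0,0,0],[0,0,0],[0,0,0],[0,0,0]]' --rot '[[0,0,0],[0,0,0],[0,0,0],[0,0,0],[0,0,0],[0,0,0],[0,0,0],[0,0,0]]' --grip -1 --newtons 15

```text
time_s: 6.0
eef_pos: [0.4042, 0.3774, 0.1044]
ee_rot: [3.142, 0.0, 2.79]
force: [-0.3, -0.2, -1.3]
width: 0.0339
grip_force: 14.7
```

step_arm --slide '[[0,0,0.4],[0,0,0.8],[0,0,0.8],[-0.73,-0.82,0],[-0.73,-0.82,0],[-0.73,-0.82,0],[-0.73,-0.82,0],[-0.75,-0.83,0],[0,0,0],[0,0,0]]' --rot '[[0,0,0],[0,0,0],[0,0,0],[0,0,0],[0,0,0],[0,0,0],[0,0,0],[0,0,0],[0,0,0],[0,0,0]]'

```text
time_s: 7.0
eef_pos: [0.3129, 0.2749, 0.1553]
ee_rot: [3.14, 0.001, 2.789]
force: [1.0, -0.8, -0.7]
width: 0.0337
grip_force: 14.6
```

step_arm --slide '[[0,0,-0.8],[0,0,-0.6],[0,0,-0.3],[0,0,-0.2],[0,0,0],[0,0,0]]' --rot '[[0,0,0],[0,0,0],[0,0,0],[0,0,0],[0,0,0],[0,0,0]]'

```text
time_s: 7.6
eef_pos: [0.3129, 0.275, 0.1073]
ee_rot: [3.141, 0.0, 2.79]
force: [-0.0, 0.3, -1.2]
width: 0.0339
grip_force: 14.6
```

Lower gently to contact, then release.

step_arm --slide '[[0,0,-0.08],[0,0,-0.06],[0,0,0],[0,0,0]]' --rot '[[0,0,0],[0,0,0],[0,0,0],[0,0,0]]'

```text
time_s: 8.0
eef_pos: [0.3125, 0.2747, 0.1035]
ee_rot: [3.141, 0.0, 2.79]
force: [0.1, 1.7, -1.4]
width: 0.0342
grip_force: 14.6
```

step_arm --slide '[[0,0,0],[0,0,0],[0,0,0],[0,0,0],[0,0,0.5],[0,0,1],[0,0,1],[0,0,1],[0.8,0.34,1],[0.8,0.34,0.5]]' --rot '[[0,0,0],[0,0,0],[0,0,0],[0,0,0],[0,0,0],[0,0,0],[0,0,0],[0,0,0],[0,0,0],[0,0,0]]' --grip 1

```text
time_s: 9.0
eef_pos: [0.3535, 0.2923, 0.2309]
ee_rot: [3.139, 0.003, 2.79]
force: [0.3, 0.5, -0.3]
width: 0.0933
grip_force: 0.0
```

step_arm --slide '[[0.85,0.37,0],[0.85,0.37,0],[0.85,0.37,0],[0.85,0.37,0],[0.85,0.37,0],[0.85,0.35,0],[0,0,0],[0,0,0]]' --rot '[[0,0,0],[0,0,0],[0,0,0],[0,0,0],[0,0,0],[0,0,0],[0,0,0],[0,0,0]]'

```text
time_s: 9.8
eef_pos: [0.4795, 0.3464, 0.2277]
ee_rot: [-3.14, -0.001, 2.79]
force: [-0.2, -0.4, 0.6]
width: 0.093
grip_force: 0.0
```

```bash
python3 look.py w3
python3 - <<'E'
from h import *
z=np.load('w3.npz');p,d=z['p'],z['d'];m=dict(camera_matrix=z['K'],position=z['pos'],orientation=z['o'])
C=cloud(m,d);Z=C[...,2];hsv=cv2.cvtColor(p,cv2.COLOR_RGB2HSV);H,S,V=[hsv[...,i].astype(int) for i in range(3)]
near=(np.hypot(C[...,0]-.481,C[...,1]-.347)<.05)&(d>0)
def f(n,mask,h):
    c=max(cv2.findContours(mask.astype(np.uint8),0,1)[0],key=cv2.contourArea);Q=np.array([ray(m,*q[0],h)[:2] for q in c],np.float32)
    (a,r),t=cv2.minEnclosingCircle(Q),cv2.minAreaRect(Q);print(n,np.round(a,4),round(r,4),'rect',np.round(t[0],4),np.round(t[1],4))
f('cap',near&(Z>.133)&(Z<.15),.142)
f('amber',(d>0)&(Z>.045)&(Z<.065)&(np.hypot(C[...,0]-.429,C[...,1]-.437)<.03),.055)
f('pink',(d>0)&(Z>.045)&(Z<.065)&(np.hypot(C[...,0]-.502,C[...,1]-.411)<.025),.055)
E
```

```text
9.8 [0.4795 0.3464 0.2277] [-3.14e+00 -1.00e-03  2.79e+00] [ 0.44  0.34  1.44 -0.    1.36 -0.78] w 0.093 0.0
cap [0.4818 0.3489] 0.0194 rect [0.4818 0.3493] [0.0368 0.0377]
amber [0.4305 0.4365] 0.0116 rect [0.4311 0.4362] [0.0227 0.0205]
pink [0.5034 0.4112] 0.012 rect [0.5032 0.4112] [0.0231 0.0209]
```

View pics/w3.png

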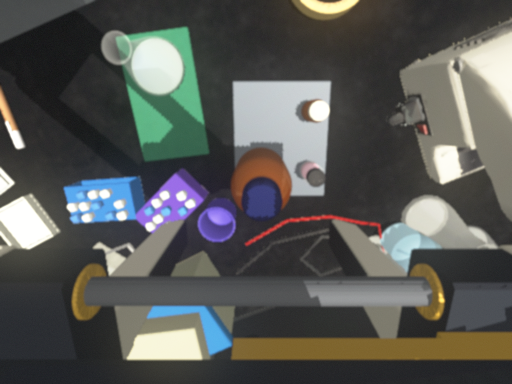

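The flask stands on the mat at (158,65) and the bottle cap is at (262,198).

step_arm --slide '[[0.06,0.06,-1],[0,0,-1],[0,0,-1],[0,0,-0.4],[0,0,-0.2],[0,0,0],[0,0,0],[0,0,0]]' --rot '[[0,0,0],[0,0,0],[0,0,0],[0,0,0],[0,0,0],[0,0,0],[0,0,0],[0,0,0]]'

```text
time_s: 10.65
eef_pos: [0.4821, 0.3485, 0.1397]
ee_rot: [3.14, 0.002, 2.79]
force: [-0.5, -0.9, 0.3]
width: 0.0929
grip_force: 0.0
```

step_arm --slide '[[-0.03,0,-0.14],[0,0,0],[0,0,0]]' --rot '[[0,0,0],[0,0,0],[0,0,0]]'

```text
time_s: 10.95
eef_pos: [0.4806, 0.3482, 0.1349]
ee_rot: [-3.141, -0.0, 2.79]
force: [0.3, -0.2, 0.8]
width: 0.0934
grip_force: 0.0
```

step_arm --slide '[[0,0,0],[0,0,0],[0,0,0],[0,0,0],[0,0,0],[0,0,0],[0,0,0],[0,0,0]]' --rot '[[0,0,0],[0,0,0],[0,0,0],[0,0,0],[0,0,0],[0,0,0],[0,0,0],[0,0,0]]' --grip -1 --newtons 30

```text
time_s: 11.75
eef_pos: [0.4807, 0.3483, 0.1349]
ee_rot: [3.141, -0.0, 2.79]
force: [0.5, 0.4, -1.1]
width: 0.038
grip_force: 30.0
```

step_arm --slide '[[0,0,0.4],[0,0,1],[0,0,1],[-0.74,-0.74,0],[-0.74,-0.74,0],[-0.74,-0.74,0],[-0.74,-0.74,0],[-0.74,-0.74,0],[0,0,0],[0,0,0]]' --rot '[[0,0,0],[0,0,0],[0,0,0],[0,0,0],[0,0,0],[0,0,0],[0,0,0],[0,0,0],[0,0,0],[0,0,0]]'

```text
time_s: 12.75
eef_pos: [0.3884, 0.2557, 0.1956]
ee_rot: [3.141, 0.001, 2.789]
force: [0.4, 0.6, -3.2]
width: 0.0379
grip_force: 30.0
```

step_arm --slide '[[0,0,-0.8],[0,0,-0.8],[0,0,-0.5],[0,0,-0.2],[0,0,0],[0,0,0]]' --rot '[[0,0,0],[0,0,0],[0,0,0],[0,0,0],[0,0,0],[0,0,0]]'

```text
time_s: 13.35
eef_pos: [0.389, 0.2561, 0.1379]
ee_rot: [3.141, 0.001, 2.79]
force: [-0.1, 0.9, -3.9]
width: 0.0379
grip_force: 30.0
```

step_arm --slide '[[0,0,-0.08],[0,0,-0.06],[0,0,0],[0,0,0]]' --rot '[[0,0,0],[0,0,0],[0,0,0],[0,0,0]]'

```text
time_s: 13.75
eef_pos: [0.3882, 0.2557, 0.1341]
ee_rot: [3.141, 0.0, 2.79]
force: [0.5, 0.7, -2.5]
width: 0.0378
grip_force: 30.0
```

step_arm --slide '[[0,0,0],[0,0,0],[0,0,0],[0,0,0],[0,0,0.5],[0,0,1],[0,0,1],[0.15,0.8,0.6],[0.2,0.95,0],[0.2,0.95,0]]' --rot '[[0,0,0],[0,0,0],[0,0,0],[0,0,0],[0,0,0],[0,0,0],[0,0,0],[0,0,0],[0,0,0],[0,0,0]]' --grip 1

```text
time_s: 14.75
eef_pos: [0.4026, 0.3241, 0.2125]
ee_rot: [3.14, 0.002, 2.789]
force: [-0.7, -0.2, -0.7]
width: 0.0929
grip_force: 0.0
```

step_arm --slide '[[0.25,0.95,0],[0.25,0.95,0],[0.25,0.95,0],[0.25,0.95,0],[0.12,0.75,0],[0,0,0],[0,0,0]]' --rot '[[0,0,0],[0,0,0],[0,0,0],[0,0,0],[0,0,0],[0,0,0],[0,0,0]]'

```text
time_s: 15.45
eef_pos: [0.4296, 0.4367, 0.211]
ee_rot: [-3.141, -0.0, 2.791]
force: [-0.1, 0.1, -0.6]
width: 0.0934
grip_force: 0.0
```

```bash
python3 look.py w4
python3 - <<'E'
from h import *
z=np.load('w4.npz');p,d=z['p'],z['d'];m=dict(camera_matrix=z['K'],position=z['pos'],orientation=z['o'])
C=cloud(m,d);Z=C[...,2]
def f(n,mask,h):
    c=max(cv2.findContours(mask.astype(np.uint8),0,1)[0],key=cv2.contourArea);Q=np.array([ray(m,*q[0],h)[:2] for q in c],np.float32)
    (a,r),t=cv2.minEnclosingCircle(Q),cv2.minAreaRect(Q);print(n,np.round(a,4),round(r,4),'rect',np.round(t[0],4),np.round(t[1],4))
f('amber',(d>0)&(Z>.045)&(Z<.065)&(np.hypot(C[...,0]-.43,C[...,1]-.437)<.03),.055)
f('pink',(d>0)&(Z>.045)&(Z<.065)&(np.hypot(C[...,0]-.502,C[...,1]-.411)<.025),.055)
near=(np.hypot(C[...,0]-.43,C[...,1]-.437)<.11)&(d>0);print('max z near',np.percentile(Z[near],99.9))
E
```

```text
15.45 [0.4296 0.4367 0.211 ] [-3.141 -0.     2.791] [ 0.61  0.39  1.41 -0.    1.34 -0.61] w 0.0934 0.0
amber [0.4299 0.4374] 0.0119 rect [0.4302 0.4381] [0.0206 0.0235]
pink [0.5024 0.4127] 0.0127 rect [0.5021 0.4126] [0.0208 0.024 ]
max z near 0.3177995205070577
```

View pics/w4.png

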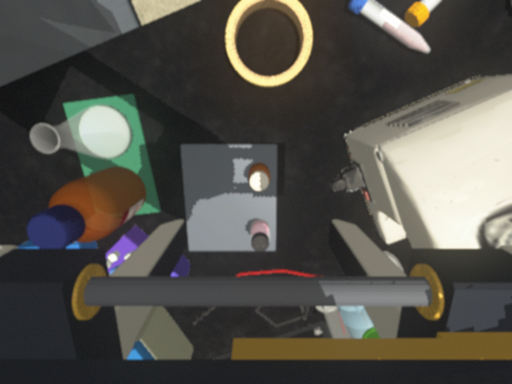

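Flask (105,130) and bottle stand on the mat; amber cap at (260,182), pink at (260,240). I'll check the body's clearance from the white box at the right.

Run:
```python
from h import *
z=np.load('top0.npz');T=cloud(viewer.camera_model('top'),z['d'])[z['d']>0]
for c in((.43,.437),(.503,.4115)):
  for deg in(70,90,110):
    a=np.radians(deg);e=np.array([np.cos(a),np.sin(a)]);q=T[:,:2]-c;s=q@e;t=q@[-e[1],e[0]]
    for L in (.1,.13,.16):
      k=(abs(s)<L)&(abs(t)<.05)&(s>.02);print(c,deg,L,T[k][:,2].max().round(3))
```

```text
(0.43, 0.437) 70 0.1 0.037
(0.43, 0.437) 70 0.13 0.152
(0.43, 0.437) 70 0.16 0.168
(0.43, 0.437) 90 0.1 0.042
(0.43, 0.437) 90 0.13 0.157
(0.43, 0.437) 90 0.16 0.16
(0.43, 0.437) 110 0.1 0.008
(0.43, 0.437) 110 0.13 0.128
(0.43, 0.437) 110 0.16 0.128
(0.503, 0.4115) 70 0.1 0.007
(0.503, 0.4115) 70 0.13 0.007
(0.503, 0.4115) 70 0.16 0.168
(0.503, 0.4115) 90 0.1 0.009
(0.503, 0.4115) 90 0.13 0.043
(0.503, 0.4115) 90 0.16 0.168
(0.503, 0.4115) 110 0.1 0.037
(0.503, 0.4115) 110 0.13 0.042
(0.503, 0.4115) 110 0.16 0.164
```

step_arm --slide '[[0,0,0],[0,0,0],[0,0,0],[0,0,0],[0,0,0],[0,0,0],[0,0,0],[0,0,0],[0,0,0],[0,0,0]]' --rot '[[0,0,-1],[0,0,-1],[0,0,-1],[0,0,-1],[0,0,-1],[0,0,-1],[0,0,-1],[0,0,-1],[0,0,-1],[0,0,-1]]' --grip 0.3

```text
time_s: 16.5
eef_pos: [0.4299, 0.4357, 0.2117]
ee_rot: [-3.142, 0.0, 1.785]
force: [-0.3, 0.4, 0.1]
width: 0.0602
grip_force: 0.0
```

step_arm --slide '[[0,0,0],[0,0,0],[0,0,0],[0,0,-0.5],[0,0,-0.5],[0,0,-0.5],[0,0,-1],[0,0,-1],[0,0,0],[0,0,0]]' --rot '[[0,0,-1],[0,0,-1],[0,0,-1],[0,0,-1],[0,0,-1],[0,0,-0.7],[0,0,0],[0,0,0],[0,0,0],[0,0,0]]'

```text
time_s: 17.5
eef_pos: [0.4299, 0.4362, 0.1243]
ee_rot: [-3.141, 0.001, 1.219]
force: [0.3, 0.4, -0.0]
width: 0.0605
grip_force: 0.0
```

step_arm --slide '[[0,0.03,-0.9],[0,0,-0.9],[0,0,-0.6],[0,0,-0.15],[0,0,0],[0,0,0]]' --rot '[[0,0,0],[0,0,0],[0,0,0],[0,0,0],[0,0,0],[0,0,0]]'

```text
time_s: 18.1
eef_pos: [0.4309, 0.4383, 0.0619]
ee_rot: [3.14, -0.002, 1.22]
force: [0.1, 0.3, 0.7]
width: 0.0606
grip_force: 0.0
```

step_arm --slide '[[0,0,0],[0,0,0],[0,0,0],[0,0,0],[0,0,0],[0,0,0]]' --rot '[[0,0,0],[0,0,0],[0,0,0],[0,0,0],[0,0,0],[0,0,0]]' --grip -1 --newtons 12

```text
time_s: 18.7
eef_pos: [0.4299, 0.4377, 0.0601]
ee_rot: [3.142, 0.0, 1.22]
force: [0.4, 0.3, 0.5]
width: 0.0214
grip_force: 12.0
```

step_arm --slide '[[0,0,0.6],[0,0,1],[0,0,1],[0,0,1],[0,-1,1],[0,-1,1],[0,-1,1],[0,-1,1],[0,-1,0],[0,-1,0]]' --rot '[[0,0,0],[0,0,0],[0,0,0],[0,0,0],[0,0,-0.5],[0,0,-0.5],[0,0,-0.5],[0,0,-0.5],[0,0,-0.5],[0,0,-0.5]]'

```text
time_s: 19.7
eef_pos: [0.4302, 0.2869, 0.2513]
ee_rot: [3.14, -0.002, 0.918]
force: [-0.0, -0.3, -0.5]
width: 0.0212
grip_force: 12.0
```

step_arm --slide '[[0.05,-1,0],[0.05,-1,0],[0.05,-1,0],[0.05,-1,0],[0.05,-1,0],[0.05,-1,0],[0.05,-1,0],[0.05,-1,0],[0.05,-1,0],[0.05,-1,0]]' --rot '[[0,0,-0.5],[0,0,-0.5],[0,0,-0.5],[0,0,-0.5],[0,0,-0.5],[0,0,-0.5],[0,0,-0.5],[0,0,-0.5],[0,0,-0.5],[0,0,-0.5]]'

```text
time_s: 20.7
eef_pos: [0.4422, 0.0367, 0.2502]
ee_rot: [3.142, -0.0, 0.418]
force: [0.4, -0.2, 0.3]
width: 0.0216
grip_force: 12.0
```

step_arm --slide '[[0.05,-1,0],[0.05,-1,0],[0.05,-1,0],[0.05,-1,0],[0.05,-1,0],[0.05,-1,0],[0.05,-1,0],[0.15,-0.7,0],[0,0,0],[0,0,0]]' --rot '[[0,0,-0.5],[0,0,-0.5],[0,0,-0.5],[0,0,-0.5],[0,0,-0.5],[0,0,-0.5],[0,0,-0.6],[0,0,-0.6],[0,0,0],[0,0,0]]'

```text
time_s: 21.7
eef_pos: [0.4547, -0.1546, 0.2499]
ee_rot: [-3.141, 0.001, 0.0]
force: [-0.1, 0.5, 0.7]
width: 0.0216
grip_force: 12.0
```

```bash
python3 look.py w5
```

```text
21.7 [ 0.4547 -0.1546  0.2499] [-3.141e+00  1.000e-03  0.000e+00] [-0.56  0.12  1.67  0.    1.35  1.01] w 0.0216 12.000006143047575
```

View pics/w5.png

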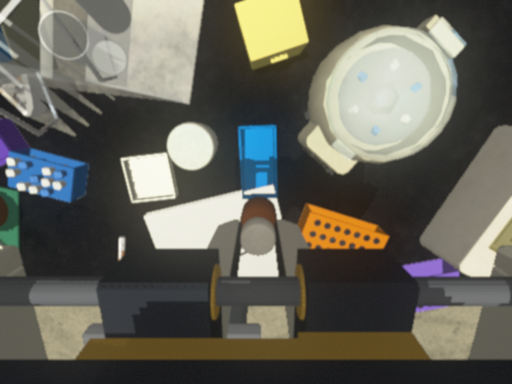

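The vial hangs upright in the fingers at (258,225). The tray at (258,160) and dish at (150,178) are both in clear view.

Run:
```python
from h import *
z=np.load('w5.npz');p,d=z['p'],z['d'];m=dict(camera_matrix=z['K'],position=z['pos'],orientation=z['o'])
C=cloud(m,d);Z=C[...,2];hsv=cv2.cvtColor(p,cv2.COLOR_RGB2HSV);H,S,V=[hsv[...,i].astype(int) for i in range(3)]
for n,b,mk,h in(('boat',(112,142,182,208),(V>140)&(S<60),.016),('tray',(230,115,285,200),(H>95)&(H<115)&(S>130),.028)):
    M=np.zeros(Z.shape,np.uint8);u0,v0,u1,v1=b;s=np.s_[v0:v1,u0:u1];M[s]=mk[s]
    c=max(cv2.findContours(M,0,1)[0],key=cv2.contourArea);Q=np.array([ray(m,*q[0],h)[:2] for q in c],np.float32)
    t=cv2.minAreaRect(Q);print(n,t)
s=Z[100:260,100:420];k=d[100:260,100:420]>0
for dl in (.1,.13): 
  q=(d>0)&(abs(C[...,0]-.455)<.05)&(abs(C[...,1]+.1545)<dl)&(abs(C[...,1]+.1545)>.04);print(dl,Z[q].max())
```

```text
boat ((0.4472925066947937, -0.00890740379691124), (0.08128456026315689, 0.08965299278497696), 6.332533836364746)
tray ((0.4707931876182556, -0.15455467998981476), (0.08920538425445557, 0.052813004702329636), 1.1232750415802002)
0.1 0.3572955099786138
0.13 0.3572955099786138
```

step_arm --slide '[[-0.4,0,-0.5],[0,0,-1],[0,0,-1],[0,0,-1],[0,0,-1],[0,0,-1],[0,0,-1],[0,0,-0.6],[0,0,0],[0,0,0]]' --rot '[[0,0,0],[0,0,0],[0,0,0],[0,0,0],[0,0,0],[0,0,0],[0,0,0],[0,0,0],[0,0,0],[0,0,0]]'

```text
time_s: 22.75
eef_pos: [0.4451, -0.1541, 0.073]
ee_rot: [-3.141, 0.0, 0.001]
force: [1.1, 0.2, -0.5]
width: 0.0215
grip_force: 12.0
```

step_arm --slide '[[0,0,-0.3],[0,0,-0.16],[0,0,-0.1],[0,0,0],[0,0,0]]' --rot '[[0,0,0],[0,0,0],[0,0,0],[0,0,0],[0,0,0]]'

```text
time_s: 23.25
eef_pos: [0.445, -0.1549, 0.0588]
ee_rot: [3.142, -0.0, -0.0]
force: [0.3, 0.2, -1.3]
width: 0.0218
grip_force: 12.0
```

step_arm --slide '[[0,0,-0.03],[0,0,0]]' --rot '[[0,0,0],[0,0,0]]'

```text
time_s: 23.45
eef_pos: [0.4452, -0.155, 0.0581]
ee_rot: [3.141, -0.001, -0.0]
force: [0.4, -0.1, 0.5]
width: 0.0213
grip_force: 12.0
```

step_arm --slide '[[0,0,0],[0,0,0],[0,0,0],[0,0,0.5],[0,0,1],[0,0,1],[0,0,1],[0,0,1],[0,0,1],[0,0,1]]' --rot '[[0,0,0],[0,0,0],[0,0,0],[0,0,0],[0,0,0],[0,0,0],[0,0,0],[0,0,0],[0,0,0],[0,0,0]]' --grip 0.3

```text
time_s: 24.45
eef_pos: [0.4448, -0.1547, 0.2215]
ee_rot: [-3.142, -0.0, -0.0]
force: [0.3, -0.2, -0.2]
width: 0.0611
grip_force: 0.0
```

```bash
python3 look.py w6
python3 - <<'E'
from h import *
z=np.load('w6.npz');p,d=z['p'],z['d'];m=dict(camera_matrix=z['K'],position=z['pos'],orientation=z['o'])
C=cloud(m,d);Z=C[...,2];hsv=cv2.cvtColor(p,cv2.COLOR_RGB2HSV);H,S,V=[hsv[...,i].astype(int) for i in range(3)]
M=((V>140)&(S<60)&(Z<.022)&(C[...,1]>-.05)&(C[...,1]<.05)&(C[...,0]>.39)&(C[...,0]<.49)&(d>0)).astype(np.uint8)
M=cv2.morphologyEx(M,2,np.ones((3,3)))
c=max(cv2.findContours(M,0,1)[0],key=cv2.contourArea);print('boat',cv2.boundingRect(c),cv2.minAreaRect(np.array([ray(m,*q[0],.016)[:2] for q in c],np.float32)))
q=(d>0)&(np.hypot(C[...,0]-.445,C[...,1]+.155)<.03)&(Z>.045)&(Z<.06);print('cap',C[q].mean(0),q.sum())
E
```

```text
24.45 [ 0.4448 -0.1547  0.2215] [-3.142 -0.    -0.   ] [-0.57  0.13  1.74  0.    1.28  1.  ] w 0.0611 0.0
boat (108, 148, 61, 56) ((0.43913331627845764, 0.0018857121467590332), (0.06853662431240082, 0.06863929331302643), 6.40835428237915)
cap [ 0.44733882 -0.15593261  0.05277911] 282
```

View pics/w6.png

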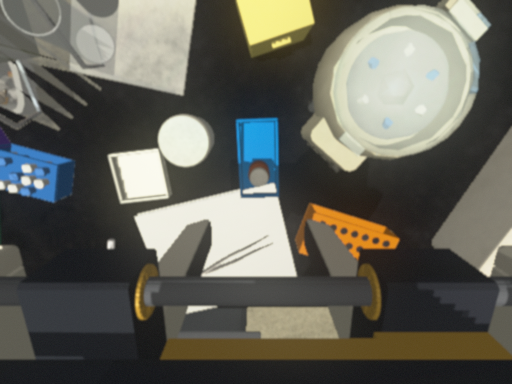

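The amber vial stands upright in the tray, its shadowed cap at (258,174). The dish is clear at (139,175).

step_arm --slide '[[0,1,0.13],[0,1,0.13],[0,1,0.13],[0,1,0.13],[0,1,0.13],[0,1,0.13],[0,1,0.13],[0,1,0.13],[0,1,0.13],[0,1,0.13]]' --rot '[[0,0,0.53],[0,0,0.53],[0,0,0.53],[0,0,0.53],[0,0,0.53],[0,0,0.53],[0,0,0.53],[0,0,0.53],[0,0,0.53],[0,0,0.53]]'

```text
time_s: 25.5
eef_pos: [0.4447, 0.0962, 0.2527]
ee_rot: [-3.141, 0.0, 0.532]
force: [0.3, 1.5, -0.3]
width: 0.0605
grip_force: 0.0
```

step_arm --slide '[[0,1,0],[0,1,0],[0,1,0],[0,1,0],[0,1,0],[0.25,1,0],[0.25,1,0],[0.25,1,0],[0.25,1,0],[0.25,1,0]]' --rot '[[0,0,0.53],[0,0,0.53],[0,0,0.53],[0,0,0.53],[0,0,0.53],[0,0,0.53],[0,0,0.53],[0,0,0.53],[0,0,0.53],[0,0,0.53]]'

```text
time_s: 26.5
eef_pos: [0.4762, 0.3462, 0.2523]
ee_rot: [-3.141, 0.001, 1.062]
force: [0.0, -0.3, -0.2]
width: 0.0603
grip_force: 0.0
```

step_arm --slide '[[0.4,1,0],[0.4,1,0],[0.28,0.67,0],[0,0,-1],[0,0,-1],[0,0,-1],[0,0,-0.5],[0,0,0],[0,0,0]]' --rot '[[0,0,0.53],[0,0,0.53],[0,0,0.54],[0,0,0],[0,0,0],[0,0,0],[0,0,0],[0,0,0],[0,0,0]]'

```text
time_s: 27.4
eef_pos: [0.5036, 0.4121, 0.166]
ee_rot: [3.141, -0.0, 1.22]
force: [-0.6, -0.1, 1.3]
width: 0.0607
grip_force: 0.0
```

```bash
python3 look.py w7
python3 - <<'E'
from h import *
z=np.load('w7.npz');p,d=z['p'],z['d'];m=dict(camera_matrix=z['K'],position=z['pos'],orientation=z['o'])
C=cloud(m,d);Z=C[...,2]
q=((d>0)&(Z>.048)&(Z<.065)&(np.hypot(C[...,0]-.5025,C[...,1]-.412)<.03)).astype(np.uint8)
c=max(cv2.findContours(q,0,1)[0],key=cv2.contourArea);Q=np.array([ray(m,*w[0],.055)[:2] for w in c],np.float32)
print(cv2.minEnclosingCircle(Q),cv2.minAreaRect(Q))
E
```

```text
27.4 [0.5036 0.4121 0.166 ] [ 3.141 -0.     1.22 ] [ 0.51  0.49  1.37 -0.    1.28  0.87] w 0.0607 0.0
((0.5055574774742126, 0.4130212962627411), 0.011665456928312778) ((0.5056893825531006, 0.4132183790206909), (0.02247386984527111, 0.020704567432403564), 69.8747787475586)
```

step_arm --slide '[[0,0,-1],[0,0,-1],[0,0,-1],[0,0,-0.8],[0,0,-0.35],[0,0,0],[0,0,0]]' --rot '[[0,0,0],[0,0,0],[0,0,0],[0,0,0],[0,0,0],[0,0,0],[0,0,0]]'

```text
time_s: 28.15
eef_pos: [0.5042, 0.4125, 0.0632]
ee_rot: [3.14, -0.002, 1.22]
force: [0.6, 0.1, -0.2]
width: 0.0606
grip_force: 0.0
```

step_arm --slide '[[0,0,-0.06],[0,0,0],[0,0,0],[0,0,0],[0,0,0],[0,0,0],[0,0,0]]' --rot '[[0,0,0],[0,0,0],[0,0,0],[0,0,0],[0,0,0],[0,0,0],[0,0,0]]' --grip -1

```text
time_s: 28.85
eef_pos: [0.5032, 0.412, 0.0602]
ee_rot: [3.142, -0.0, 1.22]
force: [-0.5, 0.2, 0.5]
width: 0.0215
grip_force: 12.0
```

step_arm --slide '[[0,0,0.6],[0,0,1],[0,0,1],[0,0,1],[-0.34,-1,1],[-0.34,-1,1],[-0.34,-1,1],[-0.34,-1,1],[-0.34,-1,0],[-0.34,-1,0]]' --rot '[[0,0,0],[0,0,0],[0,0,0],[0,0,0],[0,0,-0.76],[0,0,-0.76],[0,0,-0.76],[0,0,-0.76],[0,0,-0.76],[0,0,-0.76]]'

```text
time_s: 29.85
eef_pos: [0.4522, 0.2612, 0.2525]
ee_rot: [3.14, -0.003, 0.761]
force: [0.2, 0.2, -0.5]
width: 0.0216
grip_force: 12.0
```

step_arm --slide '[[-0.06,-1,0],[-0.06,-1,0],[-0.06,-1,0],[-0.06,-1,0],[-0.06,-1,0],[-0.06,-1,0],[-0.06,-1,0],[-0.06,-1,0],[-0.06,-1,0],[-0.06,-1,0]]' --rot '[[0,0,-0.76],[0,0,-0.76],[0,0,-0.76],[0,0,-0.76],[0,0,-0.76],[0,0,-0.76],[0,0,-0.76],[0,0,-0.76],[0,0,-0.76],[0,0,-0.76]]'

```text
time_s: 30.85
eef_pos: [0.437, 0.011, 0.2513]
ee_rot: [3.141, -0.001, 0.001]
force: [0.1, -0.4, -0.8]
width: 0.0218
grip_force: 12.0
```

step_arm --slide '[[0,-0.42,0],[0,0,-0.8],[0,0,-1],[0,0,-1],[0,0,-1],[0,0,-1],[0,0,-1],[0,0,-1],[0,0,0],[0,0,0]]' --rot '[[0,0,0],[0,0,0],[0,0,0],[0,0,0],[0,0,0],[0,0,0],[0,0,0],[0,0,0],[0,0,0],[0,0,0]]'

```text
time_s: 31.85
eef_pos: [0.4374, 0.0017, 0.0807]
ee_rot: [-3.141, 0.0, 0.005]
force: [0.3, -0.4, 0.3]
width: 0.0211
grip_force: 12.0
```

step_arm --slide '[[0,0,-0.5],[0,0,-0.25],[0,0,-0.12],[0,0,0],[0,0,0]]' --rot '[[0,0,0],[0,0,0],[0,0,0],[0,0,0],[0,0,0]]'

```text
time_s: 32.35
eef_pos: [0.4376, 0.0014, 0.059]
ee_rot: [3.141, -0.001, 0.004]
force: [0.6, 0.8, -0.8]
width: 0.0214
grip_force: 12.0
```

step_arm --slide '[[0,0,-0.04],[0,0,0]]' --rot '[[0,0,0],[0,0,0]]'

```text
time_s: 32.55
eef_pos: [0.4379, 0.0012, 0.0581]
ee_rot: [3.141, -0.002, 0.004]
force: [-0.4, -0.8, 4.5]
width: 0.0215
grip_force: 12.0
```

step_arm --slide '[[0,0,0],[0,0,0],[0,0,0],[0,0,0.5],[0,0,1],[0,0,1],[0,0,1],[0,0,1],[0,0,1],[0,0,1]]' --rot '[[0,0,0],[0,0,0],[0,0,0],[0,0,0],[0,0,0],[0,0,0],[0,0,0],[0,0,0],[0,0,0],[0,0,0]]' --grip 0.3

```text
time_s: 33.55
eef_pos: [0.4369, 0.0015, 0.2208]
ee_rot: [-3.141, 0.0, 0.004]
force: [-0.3, -0.0, -0.0]
width: 0.0606
grip_force: 0.0
```

```bash
python3 look.py w8
```

```text
33.55 [0.4369 0.0015 0.2208] [-3.141  0.     0.004] [-0.25  0.06  1.81  0.    1.27  1.31] w 0.0606 0.0
```

View pics/w8.png

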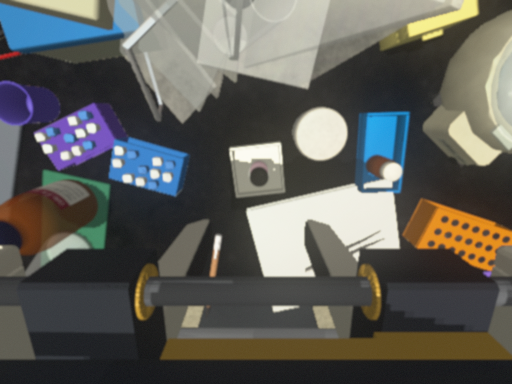

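The pink vial stands in the dish at (259,172) and the amber vial, with its white cap, in the tray at (385,168).

step_arm --slide '[[-0.2,1,0],[-0.2,1,0],[-0.2,1,0],[-0.2,1,0],[-0.2,1,0],[-0.2,1,0],[-0.2,1,0],[-0.2,1,0],[-0.2,1,0],[-0.15,1,0]]' --rot '[[0,0,1],[0,0,1],[0,0,1],[0,0,1],[0,0,1],[0,0,1],[0,0,1],[0,0,1],[0,0,1],[0,0,1]]' --grip 1

```text
time_s: 34.6
eef_pos: [0.3878, 0.2524, 0.2194]
ee_rot: [-3.141, 0.001, 1.008]
force: [0.5, -0.0, -0.0]
width: 0.0928
grip_force: 0.0
```

step_arm --slide '[[0,0.16,0],[0,0,0],[0,0,0],[0,0,0],[0,0,0],[0,0,0],[0,0,0],[0,0,0],[0,0,0],[0,0,0]]' --rot '[[0,0,1],[0,0,1],[0,0,1],[0,0,1],[0,0,1],[0,0,1],[0,0,1],[0,0,1],[0,0,1],[0,0,1]]'

```text
time_s: 35.6
eef_pos: [0.3882, 0.2553, 0.2193]
ee_rot: [-3.141, -0.0, 2.008]
force: [0.3, 0.8, 0.2]
width: 0.0931
grip_force: 0.0
```

step_arm --slide '[[0,0,0],[0,0,0],[0,0,0],[0,0,0],[0,0,0],[0,0,0],[0,0,0],[0,0,0],[0,0,0],[0,0,0]]' --rot '[[0,0,1],[0,0,1],[0,0,1],[0,0,1],[0,0,1],[0,0,1],[0,0,1],[0,0,0.86],[0,0,0],[0,0,0]]'

```text
time_s: 36.6
eef_pos: [0.3883, 0.2554, 0.2195]
ee_rot: [-3.141, -0.0, 2.787]
force: [-0.1, 0.2, 0.4]
width: 0.0932
grip_force: 0.0
```

step_arm --slide '[[0,0,-1],[0,0,-1],[0,0,-0.8],[0,0,-0.5],[0,0,-0.12],[0,0,0],[0,0,0],[0,0,0]]' --rot '[[0,0,0.03],[0,0,0],[0,0,0],[0,0,0],[0,0,0],[0,0,0],[0,0,0],[0,0,0]]'

```text
time_s: 37.4
eef_pos: [0.389, 0.2557, 0.1352]
ee_rot: [3.141, 0.001, 2.792]
force: [-0.5, -0.6, -0.3]
width: 0.0933
grip_force: 0.0
```

step_arm --slide '[[0,0,0],[0,0,0],[0,0,0],[0,0,0],[0,0,0],[0,0,0],[0,0,0],[0,0,0]]' --rot '[[0,0,0],[0,0,0],[0,0,0],[0,0,0],[0,0,0],[0,0,0],[0,0,0],[0,0,0]]' --grip -1 --newtons 30

```text
time_s: 38.2
eef_pos: [0.3885, 0.2555, 0.1344]
ee_rot: [3.141, -0.0, 2.793]
force: [-0.5, 0.9, -0.1]
width: 0.0378
grip_force: 30.0
```

step_arm --slide '[[0,0,0.4],[0,0,1],[0,0,1],[0.74,0.74,0],[0.74,0.74,0],[0.74,0.74,0],[0.74,0.74,0],[0.74,0.74,0],[0,0,0],[0,0,0]]' --rot '[[0,0,0],[0,0,0],[0,0,0],[0,0,0],[0,0,0],[0,0,0],[0,0,0],[0,0,0],[0,0,0],[0,0,0]]'

```text
time_s: 39.2
eef_pos: [0.4805, 0.3478, 0.1939]
ee_rot: [-3.14, -0.001, 2.793]
force: [0.2, 0.2, -2.8]
width: 0.0379
grip_force: 30.0
```

step_arm --slide '[[0,0,-0.8],[0,0,-0.8],[0,0,-0.4],[0,0,-0.2],[0,0,0],[0,0,0],[0,0,0]]' --rot '[[0,0,0],[0,0,0],[0,0,0],[0,0,0],[0,0,0],[0,0,0],[0,0,0]]'

```text
time_s: 39.9
eef_pos: [0.4815, 0.3482, 0.1405]
ee_rot: [3.14, 0.001, 2.793]
force: [0.4, -0.2, -3.0]
width: 0.0379
grip_force: 30.0
```

step_arm --slide '[[-0.02,0,-0.12],[0,0,-0.06],[0,0,-0.03],[0,0,0],[0,0,0]]' --rot '[[0,0,0],[0,0,0],[0,0,0],[0,0,0],[0,0,0]]'

```text
time_s: 40.4
eef_pos: [0.4809, 0.3482, 0.1353]
ee_rot: [3.141, 0.001, 2.793]
force: [-0.8, 0.1, 5.5]
width: 0.038
grip_force: 30.0
```

step_arm --slide '[[0,0,0],[0,0,0],[0,0,0],[0,0,0],[0,0,0.5],[0,0,1],[0,0,1],[0,0,0.8],[-0.84,-0.37,0],[-0.84,-0.37,0]]' --rot '[[0,0,0],[0,0,0],[0,0,0],[0,0,0],[0,0,0],[0,0,0],[0,0,0],[0,0,0],[0,0,0],[0,0,0]]' --grip 1

```text
time_s: 41.4
eef_pos: [0.4389, 0.3295, 0.2183]
ee_rot: [3.14, 0.002, 2.793]
force: [-0.4, -0.3, 0.2]
width: 0.0932
grip_force: 0.0
```

step_arm --slide '[[-0.84,-0.37,0],[-0.84,-0.37,0],[-0.84,-0.37,0],[-0.84,-0.37,0],[-0.84,-0.37,0],[-0.84,-0.35,0],[0,0,-0.5],[0,0,0],[0,0,0]]' --rot '[[0,0,0],[0,0,0],[0,0,0],[0,0,0],[0,0,0],[0,0,0],[0,0,0],[0,0,0],[0,0,0]]'

```text
time_s: 42.3
eef_pos: [0.3128, 0.2746, 0.2049]
ee_rot: [3.141, 0.001, 2.793]
force: [0.3, 0.5, -0.6]
width: 0.0928
grip_force: 0.0
```

Down to z 0.1035.

step_arm --slide '[[0,0,-1],[0,0,-1],[0,0,-1],[0,0,-0.7],[0,0,-0.3],[0,0,0],[0,0,0],[0,0,0]]' --rot '[[0,0,0],[0,0,0],[0,0,0],[0,0,0],[0,0,0],[0,0,0],[0,0,0],[0,0,0]]'

```text
time_s: 43.1
eef_pos: [0.3133, 0.2749, 0.1052]
ee_rot: [3.14, 0.001, 2.793]
force: [0.4, 0.0, -0.1]
width: 0.0933
grip_force: 0.0
```

step_arm --slide '[[0,0,0],[0,0,0],[0,0,0],[0,0,0],[0,0,0],[0,0,0],[0,0,0],[0,0,0]]' --rot '[[0,0,0],[0,0,0],[0,0,0],[0,0,0],[0,0,0],[0,0,0],[0,0,0],[0,0,0]]' --grip -1 --newtons 15

```text
time_s: 43.9
eef_pos: [0.3124, 0.2745, 0.1041]
ee_rot: [-3.142, -0.0, 2.793]
force: [-0.1, 0.4, -1.3]
width: 0.034
grip_force: 14.8
```

step_arm --slide '[[0,0,0.4],[0,0,0.8],[0,0,0.8],[0.73,0.82,0],[0.73,0.82,0],[0.73,0.82,0],[0.74,0.83,0],[0.74,0.83,0],[0,0,0],[0,0,0]]' --rot '[[0,0,0],[0,0,0],[0,0,0],[0,0,0],[0,0,0],[0,0,0],[0,0,0],[0,0,0],[0,0,0],[0,0,0]]'

```text
time_s: 44.9
eef_pos: [0.4039, 0.3773, 0.154]
ee_rot: [-3.141, -0.001, 2.793]
force: [0.6, 0.1, -1.3]
width: 0.0337
grip_force: 14.6
```

step_arm --slide '[[0,0,-0.8],[0,0,-0.6],[0,0,-0.3],[0,0,-0.12],[0,0,0],[0,0,0],[0,0,0]]' --rot '[[0,0,0],[0,0,0],[0,0,0],[0,0,0],[0,0,0],[0,0,0],[0,0,0]]'

```text
time_s: 45.6
eef_pos: [0.4046, 0.3776, 0.1094]
ee_rot: [3.141, 0.001, 2.793]
force: [-0.6, -0.3, -1.5]
width: 0.0339
grip_force: 14.6
```

step_arm --slide '[[0,0,-0.1],[0,0,-0.04],[0,0,-0.03],[0,0,0],[0,0,0]]' --rot '[[0,0,0],[0,0,0],[0,0,0],[0,0,0],[0,0,0]]'

```text
time_s: 46.1
eef_pos: [0.4043, 0.3776, 0.105]
ee_rot: [3.141, 0.0, 2.793]
force: [-2.2, -0.7, 6.5]
width: 0.0337
grip_force: 15.2
```

Contact; release, rise and check.

step_arm --slide '[[0,0,0],[0,0,0],[0,0,0],[0,0,0],[0,0,0.5],[0,0,1],[0,0,1],[0,0,1],[0,0,1],[0,0,0.6]]' --rot '[[0,0,0],[0,0,0],[0,0,0],[0,0,0],[0,0,0],[0,0,0],[0,0,0],[0,0,0],[0,0,0],[0,0,0]]' --grip 1

```text
time_s: 47.1
eef_pos: [0.4049, 0.3779, 0.2351]
ee_rot: [3.139, 0.002, 2.793]
force: [-0.5, 0.2, 0.2]
width: 0.093
grip_force: 0.0
```

step_arm --slide '[[0,-1,0.5],[0,-1,0.5],[0,-1,0],[0,-1,0],[0,-1,0],[0,-1,0],[0,-1,0],[0,-1,0],[0,-1,0],[0,-1,0]]' --rot '[[0,0,0],[0,0,0],[0,0,0],[0,0,0],[0,0,0],[0,0,0],[0,0,0],[0,0,0],[0,0,0],[0,0,0]]'

```text
time_s: 48.1
eef_pos: [0.4041, 0.1265, 0.2579]
ee_rot: [3.141, 0.001, 2.793]
force: [0.9, -0.4, 0.3]
width: 0.0928
grip_force: 0.0
```

Run:
```python
from h import *
m=viewer.camera_model('top');_,p,d=shot('top','top1');o=np.load('top0.npz')
def F(p,d):
    C=cloud(m,d);hsv=cv2.cvtColor(p,cv2.COLOR_RGB2HSV);H,S,V=[hsv[...,i].astype(int) for i in range(3)];Z=C[...,2];ok=d>0
    for n,mk,b,h in(('bcap',(H>108)&(H<130)&(S>90)&(V<150)&(V>40),(155,145,188,170),.142),('mouth',ok&(Z>.095)&(Z<.125),(148,185,180,215),.11)):
        M=np.zeros(Z.shape,np.uint8);u0,v0,u1,v1=b;M[v0:v1,u0:u1]=mk[v0:v1,u0:u1]
        k,l,s,ce=cv2.connectedComponentsWithStats(M);i=1+s[1:,4].argmax();print(n,s[i],ray(m,*ce[i],h)[:2].round(4))
F(o['p'],o['d']);F(p,d)
_,q,_=shot('side')
cv2.imwrite('pics/end.png',np.hstack([cv2.resize(p[100:280,100:420],(400,225)),cv2.resize(q[100:330,110:400],(400,225))])[...,::-1])
```

```text
bcap [162 149  17  18 210] [0.4804 0.3472]
mouth [152 189  13  12  70] [0.4043 0.3779]
bcap [163 150  16  17 205] [0.4797 0.3466]
mouth [152 189  12  12  70] [0.4047 0.3781]
```

View pics/end.png

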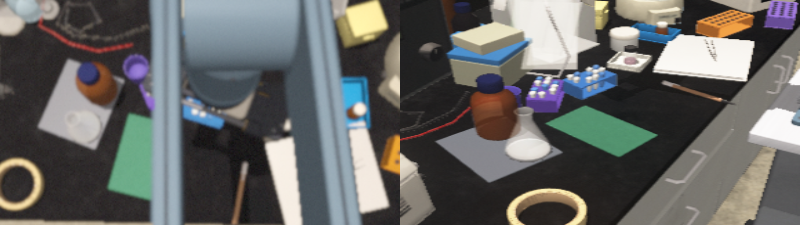

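The flask and bottle are back on the plate within about 1 mm, and both vials stand in their containers. I'm handing in.

```bash
python3 -c "
from plant import ctrl; print(ctrl.hand_in())"
```

```text
the job is handed in; nothing more can be done
None
```

I handed in the job at about 48 s: the amber vial is upright in the blue tray, the pink vial is upright in the white dish, and the flask and bottle are back on the grey plate within about 1 mm of where they started, with nothing knocked over.

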